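Line up the hatch fastener and hold the hatch down on its gasket

ROBOT

A 7-joint arm with a two-finger parallel gripper is mounted at the origin on the work surface. World frame = base frame: x ahead of the robot, y to its left, z up, the work surface at z = 0. Lengths are in m, angles in rad, forces in N, time in s.
With the tool pointing down it reaches from about 0.425 to 0.925 m from the base axis. Payload 6.8 kg.
Tool frame: the origin (TCP) lies between the finger pads; the fingertips stand r.tip_extent ahead of it and the grasp point (between the pads) lies 5 mm behind it (r.tip_extent is the distance from the TCP to the fingertips, in m); y points along the fingers, x is the direction in which the jaws open and shut, and the axes are right-handed (so a half turn about y gives the same grasp; the last joint's range is limited). The gripper opens to 85 mm and grips with 20 to 120 N. Pads are 22 mm wide; open, the fingers measure 114 mm over their backs; the gripper's body (76 mm by 85 mm) begins 54 mm behind the grasp point. The pads swing forward as they close: fully open they stand 13 mm farther back than shut.
Start: joints at [-1.272, 0.477, 0.022, 1.555, -0.011, 1.109, -0.083], TCP at [0.267, 0.62, 0.245] pointing down, gripper open.
Joint ranges: [-2.96, 2.96], [-0.34, 2.1], [-1.41, 1.46], [0.24, 2.44], [-1.37, 4.51], [0.17, 1.92], [-2.96, 2.96]. Speed limits (rad/s): [2.39, 2.39, 3.14, 3.14, 3.14, 3.14, 3.14].

INTERFACE

Orientations are given as a rotation vector (axis times angle).
In Python, from bench import r gives the robot as it stands.
- The arm moves only by the tool send_rows, never from a script. Its argument "plan" is a list of rows, each a list of 5 numbers: the shift along the tool's x, y, z in cm, then the turn about the tool's y in degrees, then the opening, from 0 (shut) to 1 (fully open). In form: [[dx, dy, dz, spin, grip], ...]. A call has 1 to 12 rows; each row shifts and turns the commanded pose from where the row before left it, along the tool's axes as they then stand; what a row does not reach is not made up. A row lasts 1/8 s, in which the tool goes at most 62.5 mm and 10.7 degrees, less where a joint would pass 70% of its speed; a pose out of reach is approached as far as the arm can. A call is refused whole if a number of a shift passes 6.25 or a number of a turn 10.7, either way. A call with a gripper value outside its range is refused whole. The fingers move at their own pace and stop on an object; "force" is the grip in N (left out, the last holds). Time passes only in rows, so rows that do not move let the fingers close. It gives the time, the measured TCP pose, the force and the opening at its end, in the units of the state.
- r.get_obs(): the state, without advancing time (a new reading comes with each control period).
- r.grab_frame(name): name is "side" or "top"; returns a dict with "image" (420x560x3 uint8, red, green, blue), "camera_matrix" (3x3 intrinsics, pixels), "D" ([k1, k2, p1, p2, k3] as OpenCV has them; the pictures are not rectified), "cam_to_world" (4x4, takes a point from camera to world coordinates). Camera axes: x right, y down, z forward; pixel columns grow to the right and rows downward; lengths in m; the calibration is good to about 2 mm. A picture is of the moment at which its call begins. There is no depth.
- r.hand_in(): hands the job in, once; it reports no verdict.
Trained networks look in the newest picture that a camera, given by its name, has taken for a name from the list of things; names that differ only in an ending like _2 or _b are one class to them, and where a whole thing is asked for, a point or a joint stands for the part that bears it (a point fixed in the world has none). Each returns a list of dicts, best first, with "p" (0 to 1); they miss things now and then, are a little off and sometimes report something else, mostly with a low value. They report only what shows in the picture. A call takes as long as a camera call.
- r.recognise(camera, target): "rect" ([left, top, right, bottom] in pixels, round what is visible of it).
The state is a dict: "clock": time; "joints": joint angles; "qvel": joint speeds; "tau": joint torques, N m; "tcp_pos": TCP position; "orientation": TCP orientation; "contact_force": force on the tool from outside, world axes, zero at the start; "moment": the same for the moment, N m; "grip_width": finger opening in m.
Only numpy, scipy, OpenCV 4.12 (cv2) and the standard library are available. Lean on these libraries where they do the work, as an engineer would, in place of code of your own. Each camera call takes 0.05 s, during which the arm holds its last target.

TASK

The hatch on top of the fume filter box stands ajar on its spring hinge and cannot go down on its new gasket, because its quarter-turn wing fastener was left crosswise. Turn the wing until its groove is in line with the two marks on the hatch, so that its cross-pin can pass the keyway in the frame, then press the hatch fully home against the frame and finish while still holding it firmly pressed there, the wing left in line and not locked, so that a colleague can check the gasket all round before it is locked. Leave the things lying round the box where they are.

Things in the scene. Friction and masses are not known exactly. Their poses are not given: they have to be found in the camera images.
- filter_box: bench-top fume filter box of grey sheet metal, fixed, 300 mm (its x) by 270 mm (its y), flat top deck 150 mm high. Origin: centre of its underside, on the bench; z up. The hatch covers its top, hinged at the +x side. Under the fastener a keyway slot of 23 (along x) by 7.5 mm in the deck takes its cross-pin
- hatch (a joint): hatch angle (rad): light grey aluminium plate 214 (x) by 230 (y) by 4 mm on a spring hinge along the box's y, 98 mm to +x of the box's centre, 156 mm above the bench. 0: fully home on the frame's rubber gasket (upper face 158 mm above the bench); grows as the front (-x) edge rises. The spring holds it ajar at about 0.1. With the wing in line about 8 N down at the wing press it home; crosswise it stops at about 0.05
- hatch_edge (a point): point on the upper face of the hatch, 7 mm behind the middle of its free front edge, 211 mm from the hinge line; moves and tilts with the hatch. x points along the hatch to the hinge (the direction of the two black marks before and behind the fastener), z out of the upper face. Apart from the fastener the upper face is bare
- wing (a joint): angle of the wing about the fastener's axis (rad), which is square to the hatch; grows counter-clockwise from above. At 0 and likewise at 3.14 the wing is in line with the two black marks and its cross-pin (18 mm long, along the wing) can pass the keyway; it passes up to about 0.15 off. Turns either way without a stop; slight friction keeps it where it is left; captive in the hatch
- wing_grip (a point): grip point of the wing, on the fastener's axis, 26 mm above the upper face of the hatch, 183 mm from the hinge line. The wing is a plain steel bar 44 mm long (this frame's x), 10 mm thick (y), from 10 to 36 mm above the hatch, a black groove along its top; under it a round neck 18 mm across. z points up the axis
- screw_tin: bystander: open steel tray with screws, 85 by 60 by 22 mm, loose on the bench beside the box; origin at the centre of its underside
- screwdriver: bystander: screwdriver with black handle, about 200 mm long along its x, lying on the bench beside the box
- paddle: bystander: graphite paddle, black plate 90 by 60 by 12 mm with a wooden handle, about 215 mm long along its x, lying on the bench

How it is judged:
On the way:
1. the wing is in line with the marks (angle between the x axis of wing_grip and the x axis of hatch_edge, either way round below 0.2 rad), for 0.1 s.
At the end, for the whole second after the job is handed in: the hatch is fully home (within 0.015 rad, 3 mm at its front edge), the wing is within 0.2 rad of the line of the marks, and the robot still bears on the hatch or its wing with more than 4 N (value of joint hatch below 0.015 rad and angle between the x axis of wing_grip and the x axis of hatch_edge, either way round below 0.2 rad and contact force between any of the arm, the fingers and hatch above 4 N); the arm keeps its last pose, push and grip.
It fails at once if a thing lying round the box was shoved by more than 20 mm (distance of any of screw_tin, screwdriver, paddle from where it was at the start of the episode above 0.02 m).
It also fails if it takes over 30 s, if anything falls off the work surface, if the arm or the gripper's body presses on something with over 40 N, if the wrist force passes 120 N, or if a joint passes its speed limit or range.

## Working session

There is one attempt and no reset: what is moved stays moved. The work goes in short steps, Python scripts to look and compute and a tool call to move; the robot and the scene stay as the last step left them, time stands still between calls to the robot, and variables do not carry over. Pictures are saved under pics/ and viewed, and the job is handed in when it is done.

Besides the shell and the picture viewer there is one more tool, called after "Request:" by a JSON object that holds its "method" and its "body", one argument or row to a line. send_rows: Moves the arm, as the interface text tells. Its arguments: {"type":"object","properties":{"plan":{"type":"array","items":{"type":"array","items":{"type":"number"}}},"force":{"type":"number"}},"required":["plan"]}

```bash
mkdir -p pics; ls
python3 - <<'E'
from bench import r
import cv2,numpy as np
print(r.get_obs(), r.tip_extent)
for c in("side","top"):
    f=r.grab_frame(c)
    cv2.imwrite(f"pics/{c}0.png",f["image"][:,:,::-1])
    print(c,f["camera_matrix"],f["D"],f["cam_to_world"])
    for t in("filter_box","hatch_edge","wing","wing_grip","screw_tin","screwdriver","paddle"):
        print(t,[(np.round(d["rect"]),round(d["p"],2)) for d in r.recognise(c,t)[:2]])
E
```

```text
pics
{'clock': 0.0, 'joints': array([-1.27207765,  0.47779719,  0.02235247,  1.55645919, -0.01147104,
        1.1092585 , -0.08311637]), 'qvel': array([ 0.00161597, -0.00072698,  0.00113933, -0.00015224, -0.00024236,
        0.000919  ,  0.00061437]), 'tau': array([ 1.19664503e-03, -5.96454120e+01,  1.60864245e+00, -2.81201506e+01,
        1.26033343e-02,  9.27218614e-03, -3.99417024e-05]), 'tcp_pos': array([0.26689602, 0.61938636, 0.24432461]), 'orientation': array([-1.37577255, -0.90352555,  0.90583236]), 'contact_force': array([ 0.47635099, -0.29061967, -0.54655455]), 'moment': array([-0.07236185, -0.01663603, -0.02740885]), 'grip_width': 0.08528997163669384} 0.014
side [[431.09914074   0.         277.47444908]
 [  0.         431.09914074 208.31406011]
 [  0.           0.           1.        ]] [-0.07667215  0.          0.          0.          0.        ] [[ 0.98376093 -0.09650836  0.15132937  0.41746338]
 [-0.17947536 -0.52075478  0.83462749 -0.75151381]
 [-0.00174304 -0.84823381 -0.52961908  0.61371356]
 [ 0.          0.          0.          1.        ]]
filter_box [(array([216.
[... 578 characters left out ...]
        0.          0.        ] [[ 2.67099387e-02 -9.81789526e-01  1.88084838e-01  3.68776046e-01]
 [-9.99437360e-01 -3.00458028e-02 -1.49068040e-02  5.20839702e-04]
 [ 2.02865040e-02 -1.87580854e-01 -9.82039653e-01  1.11751211e+00]
 [ 0.00000000e+00  0.00000000e+00  0.00000000e+00  1.00000000e+00]]
filter_box [(array([152., 119., 291., 264.]), 0.71)]
hatch_edge [(array([162., 141., 276., 246.]), 0.64), (array([136., 201., 163., 237.]), 0.4)]
wing [(array([207., 210., 228., 223.]), 0.51)]
wing_grip [(array([208., 212., 226., 225.]), 0.45)]
screw_tin [(array([137., 200., 164., 238.]), 0.73)]
screwdriver [(array([287., 181., 300., 223.]), 0.78)]
paddle [(array([322., 165., 351., 251.]), 0.91)]
```

Run:
```python
import cv2
a=cv2.imread("pics/top0.png");b=cv2.imread("pics/side0.png")
cv2.imwrite("pics/top0z.png",cv2.resize(a[100:280,120:360],None,fx=3.3,fy=3.3,interpolation=cv2.INTER_CUBIC))
cv2.imwrite("pics/side0z.png",cv2.resize(b[120:340,190:430],None,fx=2.7,fy=2.7,interpolation=cv2.INTER_CUBIC))
```

```text
(no output)
```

View pics/top0.png

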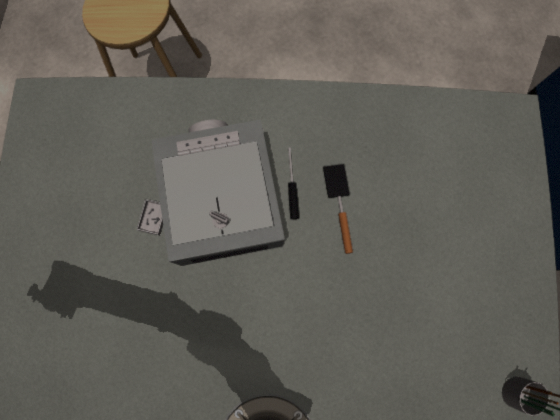

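View pics/top0z.png

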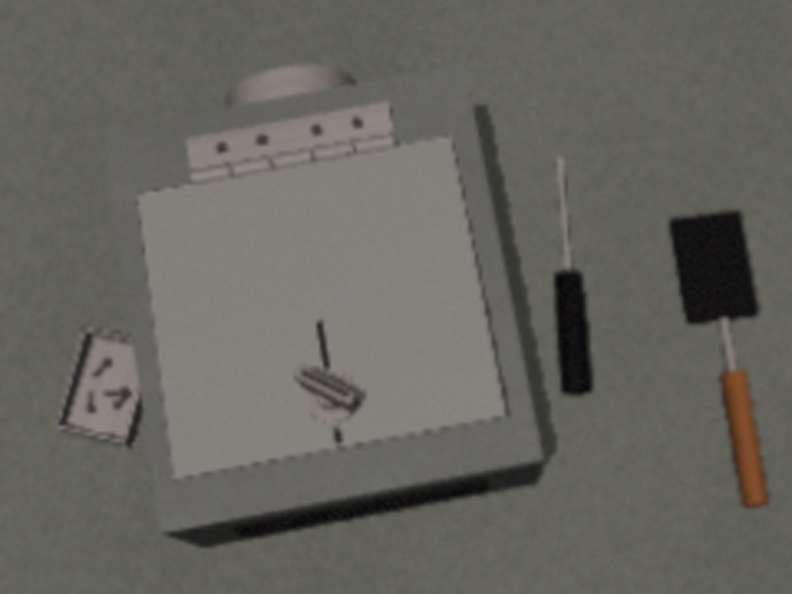

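View pics/side0z.png

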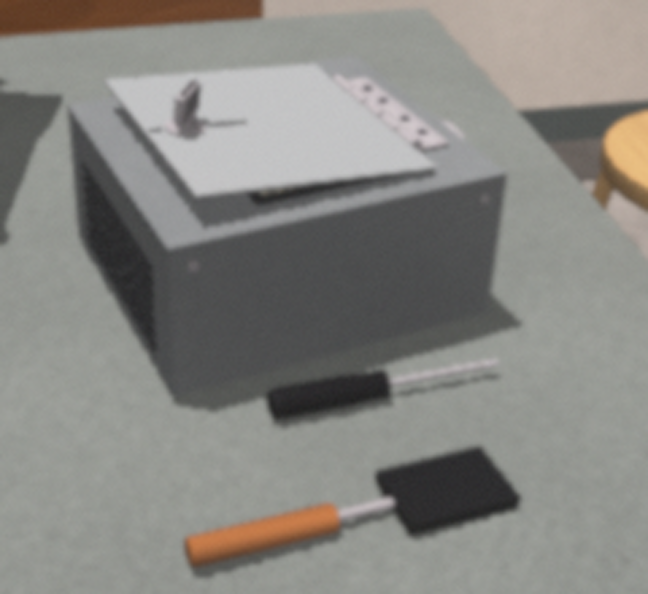

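The top view shows the hatch with corners at about (162,159), (257,142), (274,226), (173,245). The wing is near (219,217), lying about 50–70° off the marks. The tin is on the left, and the screwdriver and paddle are on the right, all well below the deck. Next I fit the geometry.

```bash
cat > h.py <<'E'
import cv2,numpy as np
from scipy.optimize import least_squares
from scipy.spatial.transform import Rotation as R
def proj(f,P):
    M=np.linalg.inv(f["cam_to_world"]);P=np.atleast_2d(P)
    return cv2.projectPoints(P.astype(float),cv2.Rodrigues(M[:3,:3])[0],M[:3,3],f["camera_matrix"],np.array(f["D"]))[0][:,0]
def hp(p,d,y,h):  # d from hinge line to front, y box y, h above upper face
    x,Y,yaw,a=p[:4]
    b=np.array([0.098-d*np.cos(a)+(h+.002)*np.sin(a),y,0.156+d*np.sin(a)+(h+.002)*np.cos(a)])
    return R.from_euler('z',yaw).apply(b)+[x,Y,0]
def wp(p,w,u,v,h):
    # wing pt u along wing, v across; hatch x axis points to the hinge
    c,s=np.cos(w),np.sin(w); return hp(p,0.183-(u*c-v*s),u*s+v*c,h)
E
python3 - <<'E'
from h import *
from bench import r
F={c:r.grab_frame(c) for c in("top","side")}
T=np.array([(138,195),(452,138),(508,415),(174,478)])/3.3+[120,100]-.35
S=np.array([(318,66),(435,168),(197,195),(108,80)])/2.7+[190,120]-.3
C=[(.004,.115),(.004,-.115),(.218,-.115),(.218,.115)]
def res(p):
    P=np.array([hp(p,d,y,0) for d,y in C])
    return np.r_[(proj(F["top"],P)-T).ravel(),(proj(F["side"],P)-S).ravel()]
s=least_squares(res,[.55,.1,.15,.1]);p=s.x
print(p,np.round(s.fun,1))
np.save("p.npy",p)
print("grip",hp(p,.183,0,.026),np.hypot(*hp(p,.183,0,.026)[:2]))
im=F["top"]["image"][:,:,::-1];x0,y0=195,190
z=12;big=cv2.resize(im[y0:y0+48,x0:x0+60],None,fx=z,fy=z,interpolation=cv2.INTER_CUBIC)
big2=big.copy()
for w in(0,):
    for q in [hp(p,.218,0,0),hp(p,.150,0,0),hp(p,.183,0,0),hp(p,.183,0,.036)]:
        u=(proj(F["top"],q)[0]-[x0,y0]+.5)*z;cv2.circle(big2,tuple(int(k) for k in u),4,(0,0,255),-1)
cv2.imwrite("pics/w1.png",big2)
im=F["side"]["image"][:,:,::-1];x0,y0=235,135
big=cv2.resize(im[y0:y0+45,x0:x0+60],None,fx=z,fy=z,interpolation=cv2.INTER_CUBIC)
for q in [hp(p,.218,0,0),hp(p,.150,0,0),hp(p,.183,0,0),hp(p,.183,0,.036)]:
        u=(proj(F["side"],q)[0]-[x0,y0]+.5)*z;cv2.circle(big,tuple(int(k) for k in u),4,(0,0,255),-1)
cv2.imwrite("pics/w2.png",big)
E
```

```text
[0.61384986 0.13637035 0.21612446 0.10110045] [ 0.3 -0.6  0.2 -0.6 -0.1  0.6 -0.4  0.3 -0.7 -0.6  1.6  0.  -0.2  0.1
 -1.  -0.3]
grip [0.53450027 0.11894887 0.2023269 ] 0.5475759040446352
```

View pics/w1.png

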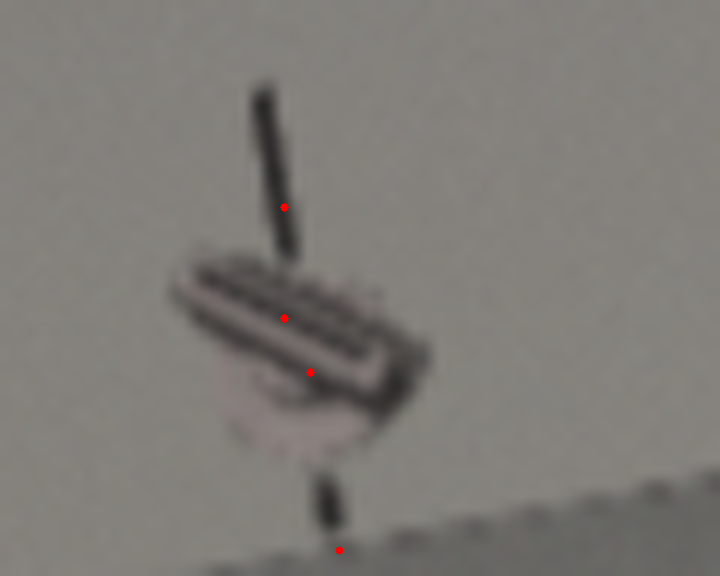

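View pics/w2.png

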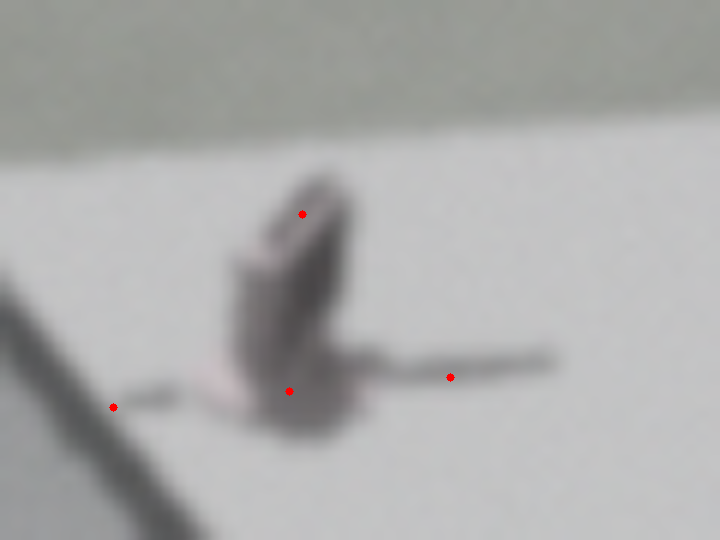

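Run:
```python
from h import *
from bench import r
p=np.load("p.npy");f=r.grab_frame("top");f2=r.grab_frame("side")
g=np.array([(200,272),(362,355)])/12+[195,190]-.5
m=np.array([(263,92),(290,255),(318,480),(333,525)])/12+[195,190]-.5
print("marks slope", np.polyfit(m[:,1],m[:,0],1)[0], "model", (lambda a:(a[1]-a[0])[0]/(a[1]-a[0])[1])(proj(f,np.array([hp(p,.218,0,0),hp(p,.13,0,0)]))))
d=g[1]-g[0]
for w in np.deg2rad(range(30,100,5)):
    q=proj(f,np.array([wp(p,w,.022,0,.036),wp(p,w,-.022,0,.036)]));e=q[1]-q[0]
    ang=np.rad2deg(np.arctan2(d[0]*e[1]-d[1]*e[0],d@e)); print(round(np.rad2deg(w)),round(ang,1),np.round(proj(f2,np.array([wp(p,w,.022,0,.036),wp(p,w,-.022,0,.036)]))*12-np.array([235,135])*12+6).ravel())
o=r.get_obs();Rt=R.from_rotvec(o["orientation"]).as_matrix();print(Rt,o["clock"],o["tcp_pos"])
```

```text
marks slope 0.15227113222021024 model 0.1586810906069501
30 22.3 [376. 185. 226. 246.]
35 17.1 [368. 182. 235. 249.]
40 11.9 [360. 180. 244. 251.]
45 6.8 [350. 177. 253. 254.]
50 1.7 [341. 175. 263. 256.]
55 -3.4 [331. 174. 273. 258.]
60 -8.4 [321. 172. 283. 260.]
65 -13.4 [311. 171. 294. 261.]
70 -18.3 [301. 170. 304. 262.]
75 -23.2 [291. 170. 315. 262.]
80 -28.0 [281. 169. 325. 262.]
85 -32.8 [271. 170. 336. 262.]
90 -37.6 [262. 170. 345. 262.]
95 -42.3 [252. 171. 355. 261.]
[[ 3.95695519e-01  9.80817882e-06 -9.18381760e-01]
 [ 9.18381758e-01  4.71556611e-05  3.95695519e-01]
 [ 4.71879514e-05 -9.99999999e-01  9.65163125e-06]] 1.0 [0.26708509 0.61993496 0.24531455]
```

```bash
cat >> h.py <<'E'
def plan(pos,ori,tgt,spin,n):
    Rm=R.from_rotvec(ori);pos=np.array(pos,float);st=(np.array(tgt)-pos)/n;rows=[]
    goal=np.array(tgt)
    for i in range(n):
        d=(goal-pos)/(n-i);l=np.round(Rm.inv().apply(d)*100,1);s=round(spin/n,1)
        pos=pos+Rm.apply(l/100);Rm=Rm*R.from_rotvec([0,np.deg2rad(s),0]);rows.append([*l,s])
    return rows,pos,Rm.as_matrix()
E
python3 - <<'E'
from h import *
from bench import r
o=r.get_obs()
for x in plan(o["tcp_pos"],o["orientation"],[.5345,.119,.245],92.8,11):print(x)
E
```

```text
[[np.float64(-3.2), np.float64(0.0), np.float64(-4.0), 8.4], [np.float64(-2.6), np.float64(0.0), np.float64(-4.5), 8.4], [np.float64(-1.9), np.float64(0.0), np.float64(-4.8), 8.4], [np.float64(-1.2), np.float64(0.0), np.float64(-5.0), 8.4], [np.float64(-0.5), np.float64(0.0), np.float64(-5.1), 8.4], [np.float64(0.3), np.float64(0.0), np.float64(-5.2), 8.4], [np.float64(1.1), np.float64(0.0), np.float64(-5.1), 8.4], [np.float64(1.8), np.float64(0.0), np.float64(-4.8), 8.4], [np.float64(2.5), np.float64(0.0), np.float64(-4.5), 8.4], [np.float64(3.1), np.float64(0.0), np.float64(-4.1), 8.4], [np.float64(3.7), np.float64(0.0), np.float64(-3.7), 8.4]]
[0.53495814 0.11883709 0.24529355]
[[ 9.01006174e-01  9.80817882e-06  4.33806263e-01]
 [-4.33806263e-01  4.71556611e-05  9.01006173e-01]
 [-1.16191914e-05 -9.99999999e-01  4.67423912e-05]]
```

Request:
{"method": "send_rows", "body": {
  "plan": [
    [-3.2, 0, -4.0, 8.4, 1],
    [-2.6, 0, -4.5, 8.4, 1],
    [-1.9, 0, -4.8, 8.4, 1],
    [-1.2, 0, -5.0, 8.4, 1],
    [-0.5, 0, -5.1, 8.4, 1],
    [0.3, 0, -5.2, 8.4, 1],
    [1.1, 0, -5.1, 8.4, 1],
    [1.8, 0, -4.8, 8.4, 1],
    [2.5, 0, -4.5, 8.4, 1],
    [3.1, 0, -4.1, 8.4, 1],
    [3.7, 0, -3.7, 8.4, 1],
    [0, 0, 0, 0, 1]
  ]
}}

```text
clock: 2.5
tcp_pos: [0.5366, 0.114, 0.2458]
orientation: [-1.542, 0.357, -0.36]
contact_force: [0.1, -0.1, 0.1]
grip_width: 0.0857
```

Run:
```python
from h import *
from bench import r
p=np.load("p.npy")
o=r.get_obs();print(o["tcp_pos"],o["joints"],o["qvel"])
for c in("top","side"):
    f=r.grab_frame(c);x,y=(190,150) if c=="top" else (205,90)
    im=f["image"][:,:,::-1].copy()
    cv2.imwrite(f"pics/{c}1.png",cv2.resize(im[y:y+120,x-30:x+130],None,fx=5,fy=5,interpolation=cv2.INTER_CUBIC))
o=r.get_obs();print(o["clock"],o["tcp_pos"])
rows,_,m=plan(o["tcp_pos"],o["orientation"],[.5345,.119,.199],0,2);print(rows)
M=R.from_rotvec(o["orientation"]).as_matrix();print(np.rad2deg(np.arctan2(M[1,0],M[0,0])),np.rad2deg(p[2]))
```

```text
[0.53659215 0.1139662  0.2458114 ] [-0.76248692  0.29048506  0.53730456  1.88869746 -0.17195733  1.00702655
 -0.60900958] [-0.04398576 -0.00487926 -0.07887034  0.00947068 -0.01602613  0.00685985
  0.00901115]
2.6 [0.53498416 0.1186833  0.24531477]
[[np.float64(-0.0), np.float64(2.3), np.float64(0.0), 0.0], [np.float64(-0.1), np.float64(2.3), np.float64(0.0), 0.0]]
-25.732111792256898 12.383019511150659
```

View pics/top1.png

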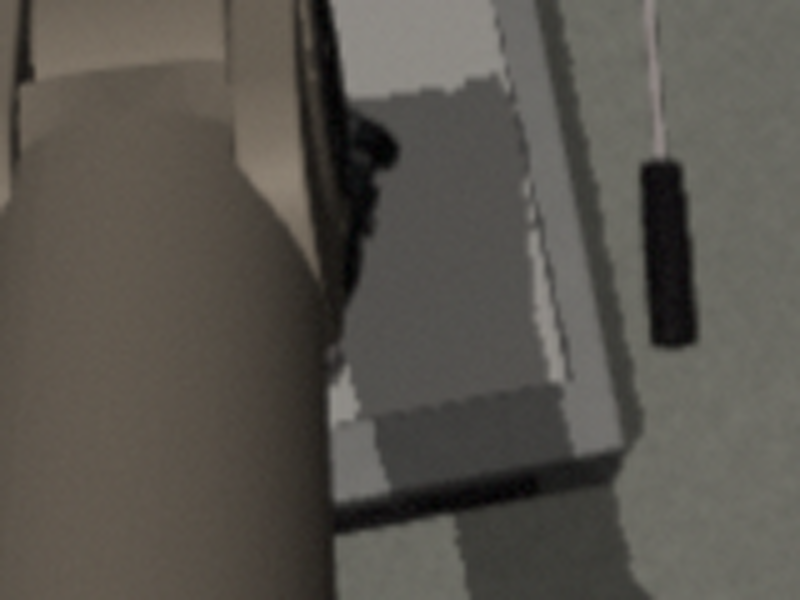

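View pics/side1.png

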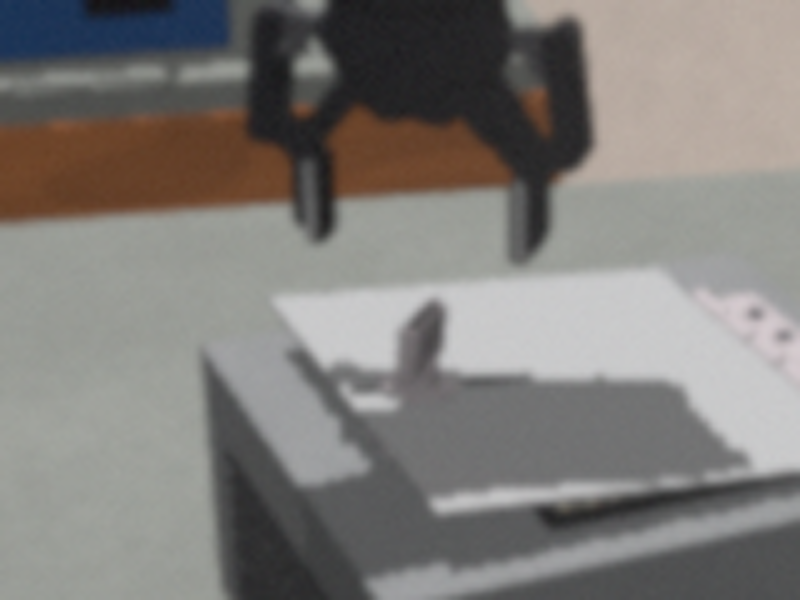

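The side view shows the open jaws either side of the wing, at about (425,345) in the crop, and centred above it. The jaw line is square to the bar. I go down and close.

Request:
{"method": "send_rows", "body": {
  "plan": [
    [0, 2.3, 0, 0, 1],
    [0, 2.3, 0, 0, 1],
    [0, 0, 0, 0, 1],
    [0, 0, 0, 0, 0],
    [0, 0, 0, 0, 0],
    [0, 0, 0, 0, 0],
    [0, 0, 0, 0, 0],
    [0, 0, 0, 0, 0]
  ],
  "force": 40
}}

```text
clock: 3.6
tcp_pos: [0.5337, 0.1195, 0.199]
orientation: [-1.542, 0.354, -0.349]
contact_force: [-5.0, 2.7, 1.2]
grip_width: 0.0145
```

Run:
```python
from h import *
from bench import r
f=r.grab_frame("side");im=f["image"][:,:,::-1]
o=r.get_obs();print({k:np.round(o[k],4) for k in("clock","tcp_pos","contact_force","moment","grip_width")})
cv2.imwrite("pics/side2.png",cv2.resize(im[110:200,210:330],None,fx=6,fy=6,interpolation=cv2.INTER_CUBIC))
```

```text
{'clock': np.float64(3.65), 'tcp_pos': array([0.5336, 0.1196, 0.199 ]), 'contact_force': array([-5.3192,  2.1622,  1.696 ]), 'moment': array([ 0.4732,  1.0629, -0.0654]), 'grip_width': np.float64(0.0142)}
```

View pics/side2.png

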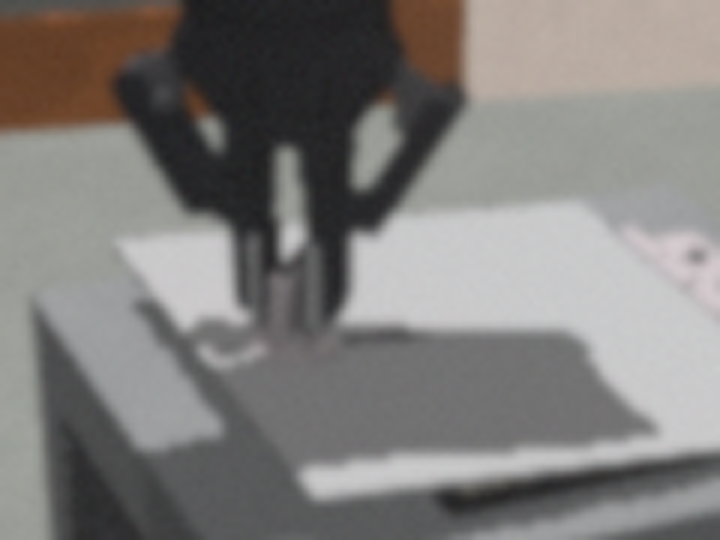

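The wing bar sits between the pads, at about (285,290) in the crop. Now I turn it clockwise.

Request:
{"method": "send_rows", "body": {
  "plan": [
    [0, 0, 0, 7.4, 0],
    [0, 0, 0, 7.4, 0],
    [0, 0, 0, 7.4, 0],
    [0, 0, 0, 7.4, 0],
    [0, 0, 0, 7.4, 0],
    [0, 0, 0, 7.4, 0],
    [0, 0, 0, 7.4, 0],
    [0, 0, 0, 0, 0],
    [0, 0, 0, 0, 0]
  ]
}}

```text
clock: 4.78
tcp_pos: [0.5331, 0.1202, 0.1987]
orientation: [-1.307, 1.049, -1.043]
contact_force: [-5.3, 4.5, 0.8]
grip_width: 0.0141
```

Run:
```python
from h import *
from bench import r
f=r.grab_frame("side");im=f["image"][:,:,::-1]
o=r.get_obs();print({k:np.round(o[k],4) for k in("clock","tcp_pos","contact_force","moment","grip_width","joints")})
M=R.from_rotvec(o["orientation"]).as_matrix();print(np.rad2deg(np.arctan2(M[1,0],M[0,0])))
cv2.imwrite("pics/side3.png",cv2.resize(im[110:200,210:330],None,fx=6,fy=6,interpolation=cv2.INTER_CUBIC))
```

```text
{'clock': np.float64(4.825), 'tcp_pos': array([0.5331, 0.1202, 0.1987]), 'contact_force': array([-6.504 ,  4.1813,  0.4941]), 'moment': array([0.6334, 1.346 , 0.0329]), 'grip_width': np.float64(0.0145), 'joints': array([-0.9038,  0.3881,  0.7247,  1.9457, -0.3211,  0.9282, -1.3706])}
-77.4115904969599
```

View pics/side3.png

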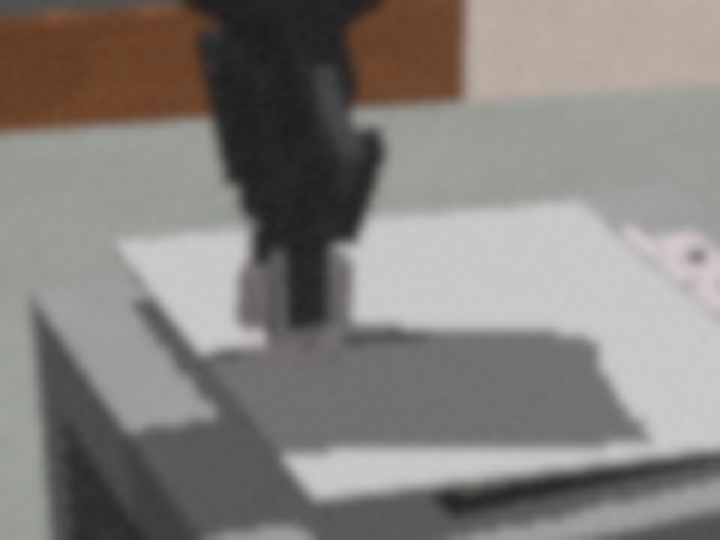

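The wing now points along the marks, seen edge-on on both sides of the fingers. Next I press down along the hinge arc.

Request:
{"method": "send_rows", "body": {
  "plan": [
    [0, 0.5, -0.1, 0, 0],
    [0, 0.5, -0.1, 0, 0],
    [0, 0.4, -0.1, 0, 0],
    [0, 0.4, -0.1, 0, 0],
    [0, 0, 0, 0, 0],
    [0, 0, 0, 0, 0]
  ],
  "force": 60
}}

```text
clock: 5.58
tcp_pos: [0.5311, 0.1197, 0.1824]
orientation: [-1.303, 1.047, -1.044]
contact_force: [-6.3, 5.1, 11.7]
grip_width: 0.0133
```

```bash
cat > look.py <<'E'
from h import *
from bench import r
import sys
f=r.grab_frame("side");im=f["image"][:,:,::-1]
o=r.get_obs();print({k:np.round(o[k],4) for k in("clock","tcp_pos","contact_force","moment","grip_width")})
M=R.from_rotvec(o["orientation"]).as_matrix();print(np.rad2deg(np.arctan2(M[1,0],M[0,0])))
im=cv2.resize(im[110:230,200:360],None,fx=5,fy=5,interpolation=cv2.INTER_CUBIC)
p=np.load("p.npy");p[3]=0
for d,y in [(.004,-.115),(.218,-.115),(.218,.115)]:
    u=(proj(f,hp(p,d,y,0))[0]-[200,110]+.5)*5;cv2.circle(im,tuple(int(k) for k in u),3,(0,0,255),-1)
cv2.imwrite(f"pics/{sys.argv[1]}.png",im)
E
python3 look.py side4
```

```text
{'clock': np.float64(5.625), 'tcp_pos': array([0.5311, 0.1197, 0.1824]), 'contact_force': array([-6.637 ,  4.9112, 11.0741]), 'moment': array([0.6953, 1.2319, 0.0236]), 'grip_width': np.float64(0.0132)}
-77.41454303958042
```

View pics/side4.png

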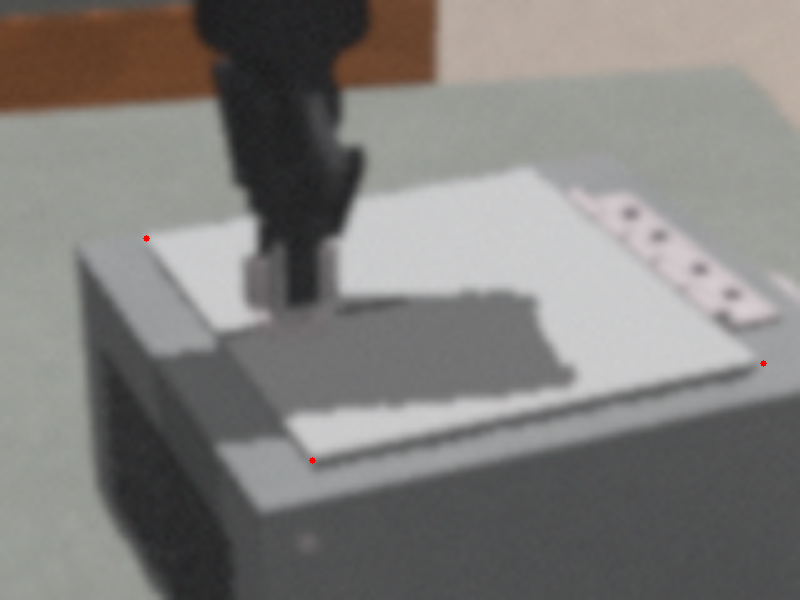

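The hatch corners now nearly coincide with the predicted home positions, at (146,238) and (313,460). I press further to confirm it is hard home.

Request:
{"method": "send_rows", "body": {
  "plan": [
    [0, 0.3, 0, 0, 0],
    [0, 0, 0, 0, 0],
    [0, 0, 0, 0, 0]
  ]
}}

```text
clock: 6.0
tcp_pos: [0.5314, 0.1197, 0.1819]
orientation: [-1.301, 1.049, -1.043]
contact_force: [-16.0, 3.6, 37.4]
grip_width: 0.0134
```

Request:
{"method": "send_rows", "body": {
  "plan": [
    [0, 0.3, 0, 0, 0],
    [0, 0, 0, 0, 0],
    [0, 0, 0, 0, 0]
  ]
}}

```text
clock: 6.38
tcp_pos: [0.5328, 0.1199, 0.1781]
orientation: [-1.3, 1.045, -1.045]
contact_force: [-7.3, 5.2, 21.8]
grip_width: 0.0127
```

```bash
python3 look.py side5
```

```text
{'clock': np.float64(6.425), 'tcp_pos': array([0.5328, 0.1199, 0.1781]), 'contact_force': array([-7.4945,  5.0057, 22.259 ]), 'moment': array([0.3711, 1.2836, 0.0096]), 'grip_width': np.float64(0.0131)}
-77.4184831129216
```

View pics/side5.png

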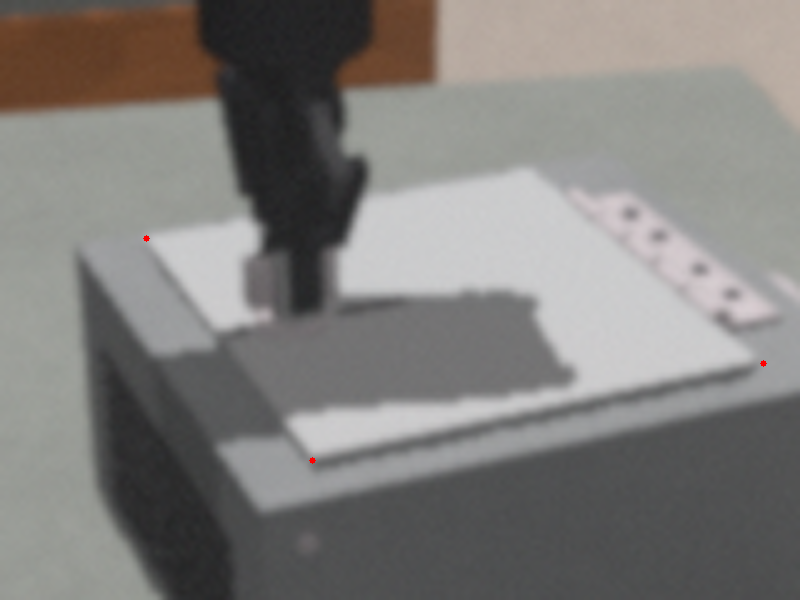

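Request:
{"method": "send_rows", "body": {
  "plan": [
    [0, 0, 0, 0, 0],
    [0, 0, 0, 0, 0],
    [0, 0, 0, 0, 0],
    [0, 0, 0, 0, 0],
    [0, 0, 0, 0, 0],
    [0, 0, 0, 0, 0],
    [0, 0, 0, 0, 0],
    [0, 0, 0, 0, 0]
  ]
}}

```text
clock: 7.42
tcp_pos: [0.5329, 0.1199, 0.1781]
orientation: [-1.3, 1.045, -1.045]
contact_force: [-6.6, 4.3, 22.7]
grip_width: 0.0133
```

```bash
python3 look.py side6
python3 - <<'E'
from h import *
from bench import r
p=np.load("p.npy")
f=r.grab_frame("side");im=f["image"][:,:,::-1]
S=np.array([(313,462),(752,357),(150,238)])/5+[200,110]-.5
for a in(0,.015,.03,.05):
    p[3]=a;print(a,np.round(proj(f,np.array([hp(p,.218,-.115,0),hp(p,.004,-.115,0),hp(p,.218,.115,0)]))-S,1).ravel())
f=r.grab_frame("top")
for t in("screw_tin","screwdriver","paddle"): print(t,[(np.round(d["rect"]),round(d["p"],2)) for d in r.recognise("top",t)[:1]])
E
```

```text
{'clock': np.float64(7.475), 'tcp_pos': array([0.5328, 0.1199, 0.1781]), 'contact_force': array([-7.8529,  5.1987, 23.1703]), 'moment': array([ 0.3094,  1.315 , -0.0423]), 'grip_width': np.float64(0.0127)}
-77.41802067820248
0 [-0.1 -0.4  2.4  1.2 -0.8  0.1]
0.015 [-0.1 -1.8  2.4  1.2 -0.8 -1.1]
0.03 [-0.1 -3.2  2.4  1.2 -0.9 -2.3]
0.05 [-0.  -5.   2.4  1.1 -0.9 -3.9]
screw_tin [(array([136., 199., 154., 234.]), 0.61)]
screwdriver [(array([288., 154., 302., 221.]), 0.92)]
paddle [(array([322., 166., 352., 253.]), 0.83)]
```

The force holds steady at about 23 N downward, the hatch angle fits about 0, and the loose things have not moved. I hand in.

Run:
```python
from bench import r
print(r.hand_in())
```

```text
the job is handed in; nothing more can be done
None
```

I gripped the wing, turned it about 52° clockwise until it was in line with the marks, and pressed the hatch home. I handed the job in at about 7.6 s with the gripper still holding the wing and pressing down. No verdict was reported.

**Last checks:**
- **Hatch:** the two front corners in the side picture fit a hatch angle of about 0. They did not move between about 11 N and 37 N of push, so the hatch is against its stop. The rear corner was about 2.5 pixels off the model. It was off by up to 1.6 pixels in the first fit too, so I trusted the front corners.
- **Wing:** the jaws stand at -77.4°, where an in-line wing needs -77.6° by my fit. The hatch also went past the point where a crosswise wing would have stopped it, at about 0.05 rad.
- **Push:** steady at about 23 N downward over the last second.
- **Loose things:** the tin, screwdriver and paddle were found where they were at the start. The tin's box came out narrower, probably because the arm hid part of it. The screwdriver's box came out longer, because this time its shaft was included.

**What was off:** during the last push the fingers slipped about 4 mm down the bar, and the push fell from 37 N to 23 N. It then stayed steady. The gripper read about 13–14 mm on the 10 mm bar. I did not find out why, but the bar turned with the jaws.

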